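# Slide the full bottle carrier back into its place

## Task

Clear the bench in front of you: push the heavy carrier with the two full bottles back into the gap between the block heater and the magnetic stirrer, until it stands square against the trunking along the back of the bench, in the middle of the gap with a finger's width free on both sides. It is top-heavy and must not rock, so push it low down near its base, do not lift it and do not touch its handle. Leave the other loose things where they are.

Things in the scene. Friction and masses are not known exactly. Their poses are not given: they have to be found in the camera images.
- carrier: Grey bottle carrier holding two amber 500 ml bottles, all one piece, about 1.9 kg. Origin: centre of underside. Below, a tray with flat upright walls, 104 mm in x, 204 in y, 70 high; above it bottles (86 mm across, axes at y = +-50) to 181 mm and a centre post to 216 mm. A long side faces about -x. It slides on the bench (friction about 0.6); pushed above 75 mm on a long side it may tip.
- handle: Carrying handle of the carrier, a bar 22 mm thick and 120 mm long along the carrier's y. Origin: its centre, 224 mm above the underside of the carrier. Not to be touched.
- bay (a point): Point on the bench where the centre of the carrier's underside belongs: middle of the 284 mm wide gap between heater and magnetic stirrer (40 mm free on either side of the carrier), 52 mm in front of the trunking, so that the carrier's far long side touches the trunking. x points at the trunking, y along it.
- trunking: Fixed white service trunking with sockets, right across the back of the bench, 85 mm high. Origin: on the bench at the foot of its front face, which lies in its y-z plane and looks to -x.
- heater: Fixed white block heater, left of the gap (+y), 120 mm in x, 150 mm in y, 67 mm high. Origin: centre of its underside; its back is 2 mm from the trunking.
- stirrer: Fixed compact magnetic stirrer with a round steel plate, right of the gap (-y), 120 mm in x, 140 mm in y, 52 mm high (a knob stands 10 mm out in front). Origin: centre of its underside; its back is 2 mm from the trunking.
- flask_a: Loose culture flask lying flat near the heater, 145 mm long, 82 mm wide, 36 mm high, cap to its -x. Origin: on its underside, 15 mm from the middle of its flat body towards the cap. Leave alone.
- flask_b: Loose culture flask like flask_a, left front. Leave alone.
- dishes: Loose stack of two culture dishes, 90 mm across, 32 mm high, near the magnetic stirrer. Origin: centre of the underside. Leave alone.
- tip_box: Loose pipette tip box, 82 mm in x, 120 mm in y, 58 mm high, right front. Origin: centre of the underside. Leave alone.
- tube_rack: Loose white rack with capped tubes, 100 mm in x, 190 mm in y, 113 mm high, far right. Origin: centre of the underside. Leave alone.
- reagent: Loose small white bottle, 60 mm across, 125 mm high, far left. Origin: centre of the underside. Leave alone.
- pen: Loose pale grey marker pen lying on the bench to the left, 128 mm long along its x, 15 mm high. Origin: on the bench under its middle. Leave alone.

How it is judged:
At the end, for the whole second after the job is handed in: The carrier stands upright and at rest in the gap, its centre within 8 mm of fully home against the trunking and within 20 mm of the gap's middle (at least 20 mm free on either side), square to the trunking within 0.06 rad (x of carrier in the frame of bay above -0.008 m and y of carrier in the frame of bay between -0.02 and 0.02 m and angle between the x axis of carrier and the x axis of bay, either way round below 0.06 rad and angle between carrier's own z axis and vertical below 0.02 rad and height (world z) of carrier below 0.004 m and linear speed of carrier below 0.01 m/s); the robot touches nothing.
It fails at once if the carrier rocks or tips by more than 0.1 rad (angle between carrier's own z axis and vertical above 0.1 rad).
It fails at once if the carrier is lifted off the bench (height (world z) of carrier above 0.008 m).
It fails at once if the carrier's handle is touched (contact force between any of the fingers, the arm and handle above 0.5 N).
It fails at once if another loose thing is moved by more than 20 mm (distance of any of flask_a, flask_b, dishes, tip_box, tube_rack, reagent, pen from where it was at the start of the episode above 0.02 m).
It also fails if it takes over 61 s, if anything falls off the work surface, if the arm or the gripper's body presses on something with over 40 N, if the wrist force passes 120 N, or if a joint passes its speed limit or range.

## Robot

A 6-joint arm with a two-finger parallel gripper is mounted at the origin on the work surface. World frame = base frame: x ahead of the robot, y to its left, z up, the work surface at z = 0. Lengths are in m, angles in rad, forces in N, time in s.
With the tool pointing down it reaches from about 0.275 to 0.825 m from the base axis. Payload 4.9 kg.
Tool frame: the origin (TCP) lies midway between the tips of the shut fingers; the grasp point (between the pads) lies 19 mm behind it; z points along the fingers, x is the direction in which the jaws open and shut, and the axes are right-handed (so a half turn about z gives the same grasp; the last joint's range is limited). The gripper opens to 85 mm and grips with 20 to 120 N. Pads are 22 mm wide; open, the fingers measure 114 mm over their backs; the gripper's body (76 mm by 85 mm) begins 54 mm behind the grasp point. The pads swing forward as they close: fully open they stand 13 mm farther back than shut.
Start: joints at [-1.476, 0.326, -0.193, 1.052, 0, 1.437], TCP at [0.125, -0.536, 0.203] pointing down, gripper open.
Joint ranges: [-2.65, 2.65], [-0.97, 1.79], [-1.3, 1.35], [-1.93, 2.1], [-1.47, 1.37], [-3.14, 3.14]. Speed limits (rad/s): [2.57, 2.57, 3.14, 3.14, 3.14, 3.14].

## Interface

Orientations are given as a rotation vector (axis times angle).
In Python, from workcell import r gives the robot as it stands.
- The arm moves only by the tool step_arm, never from a script. Its argument "steps" is a list of rows, each an object of numbers: "dx", "dy", "dz": the shift along the tool's x, y, z in m; "rx", "ry", "rz": the turn, a rotation vector about the tool's x, y, z in rad; "fingers": the closure, from -1 (fully open) to 1 (shut), so that 0 is half open. A call has 1 to 8 rows; each row shifts and turns the commanded pose from where the row before left it, along the tool's axes as they then stand; what a row does not reach is not made up. A row lasts 1/12 s, in which the tool goes at most 41.7 mm and 7.16 degrees, less where a joint would pass 70% of its speed; a pose out of reach is approached as far as the arm can. A call is refused whole if a number of a shift passes 0.0417 or a number of a turn 0.125, either way. A call with a gripper value outside its range is refused whole. The fingers move at their own pace and stop on an object; "squeeze" is the grip in N (left out, the last holds). Time passes only in rows, so rows that do not move let the fingers close. It gives the time, the measured TCP pose, the force and the opening at its end, in the units of the state.
- r.get_state(): the state, without advancing time (a new reading comes with each control period).
- r.get_image(name): name is "scene" or "top"; returns the picture (400x640x3 uint8, blue, green, red); there is no depth.
- r.get_calibration(name): a dict with "fx", "fy", "cx", "cy" (pixels), "extrinsics" (4x4, takes a point from world to camera coordinates). Camera axes: x right, y down, z forward; pixel columns grow to the right and rows downward; lengths in m; the calibration is good to about 2 mm. A picture is of the moment at which its call begins. get_calibration takes no time and is no camera call.
- r.hand_in(): hands the job in, once; it reports no verdict.
Trained networks look in the newest picture that a camera, given by its name, has taken for a name from the list of things; names that differ only in an ending like _2 or _b are one class to them, and where a whole thing is asked for, a point or a joint stands for the part that bears it (a point fixed in the world has none). Each returns a list of dicts, best first, with "score" (0 to 1); they miss things now and then, are a little off and sometimes report something else, mostly with a low value. They report only what shows in the picture. A call takes as long as a camera call.
- r.spot_in(target, camera): "rect" ([left, top, right, bottom] in pixels, round what is visible of it).
The state is a dict: "time_s": time; "joint_pos": joint angles; "qvel": joint speeds; "joint_torque": joint torques, N m; "position": TCP position; "eef_rot": TCP orientation; "force": force on the tool from outside, world axes, zero at the start; "torque": the same for the moment, N m; "opening": finger opening in m.
Only numpy, scipy, OpenCV 4.12 (cv2) and the standard library are available. Lean on these libraries where they do the work, as an engineer would, in place of code of your own. Each camera call takes 0.05 s, during which the arm holds its last target. There are 200 camera calls.

## Working session

There is one attempt and no reset: what is moved stays moved. The work goes in short steps, Python scripts to look and compute and a tool call to move; the robot and the scene stay as the last step left them, time stands still between calls to the robot, and variables do not carry over. Pictures are saved under pics/ and viewed, about 8 in all and at most 12, crops included, and the job is handed in when it is done.

Besides the shell and the picture viewer there is one more tool, called after ">>>" as name([rows], argument=value, ...), one row to a line, values as JSON. step_arm: Moves the arm, as the interface text tells. Its arguments: {"type":"object","properties":{"steps":{"type":"array"},"squeeze":{"type":"number"}},"required":["steps"]}

```bash
ls; mkdir -p pics; python3 - <<'E'
from workcell import r
import cv2,json
for n in("scene","top"):
    cv2.imwrite(f"pics/{n}0.png",r.get_image(n))
    c=r.get_calibration(n);print(n,c)
    for t in ["carrier","heater","stirrer","trunking","flask_a","dishes","tip_box","tube_rack","reagent","pen"]:
        print(t,[(round(d["score"],2),[round(v) for v in d["rect"]]) for d in r.spot_in(t,n)][:3])
print(r.get_state())
E
```

```text
pics
scene {'fx': 389.0891152441681, 'fy': 389.0891152441681, 'cx': 313.3233501030207, 'cy': 208.42800293414487, 'extrinsics': array([[-0.72148624,  0.69222338,  0.01686421,  0.38023537],
       [ 0.45919796,  0.49655514, -0.73659367, -0.1539624 ],
       [-0.51826136, -0.52369818, -0.67612526,  1.70394896],
       [ 0.        ,  0.        ,  0.        ,  1.        ]])}
carrier [(0.87, [285, 196, 350, 276])]
heater [(0.72, [298, 275, 352, 325])]
stirrer [(0.62, [222, 210, 266, 242])]
trunking [(0.61, [89, 124, 418, 398])]
flask_a [(0.71, [365, 299, 405, 340]), (0.56, [416, 242, 450, 280])]
dishes [(0.77, [235, 185, 258, 210])]
tip_box [(0.95, [263, 145, 294, 172])]
tube_rack [(0.81, [216, 126, 259, 174])]
reagent [(0.97, [452, 300, 482, 339]), (0.74, [298, 193, 332, 214])]
pen [(0.44, [408, 279, 431, 297])]
top {'fx': 425.1849801820215, 'fy': 425.1849801820215, 'cx': 316.258069110868, 'cy': 201.79911168225237, 'extrinsics': array([[ 0.00424447, -0.99991798, -0.01208383,  0.00380497],
       [-0.99121563, -0.00260955, -0.13222995,  0.55983727],
       [ 0.13218758,  0.01253893, -0.991
[... 548 characters left out ...]
4])]
pen [(0.71, [205, 213, 210, 247])]
{'time_s': 1.1, 'joint_pos': array([-1.47621643e+00,  3.26211443e-01, -1.92584842e-01,  1.05197825e+00,
       -1.49058074e-05,  1.43661396e+00]), 'qvel': array([-0.00153032,  0.00132591,  0.00031857,  0.00141736,  0.00082323,
        0.00016002]), 'joint_torque': array([-2.13905446e-04, -4.43336999e+01,  2.62760192e+01,  9.06271453e-04,
       -4.04194443e-04, -1.03420683e-05]), 'position': array([ 0.12474364, -0.53570129,  0.20278036]), 'eef_rot': array([ 2.46044262e+00, -1.95337220e+00,  6.83725796e-06]), 'force': array([-0.76657235,  0.51508058,  0.39991774]), 'torque': array([ 0.02211985, -0.02216011, -0.02053046]), 'opening': 0.08542788168321817}
```

View pics/scene0.png

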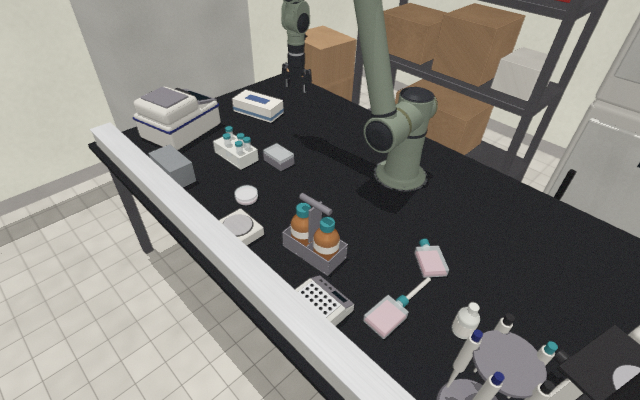

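View pics/top0.png

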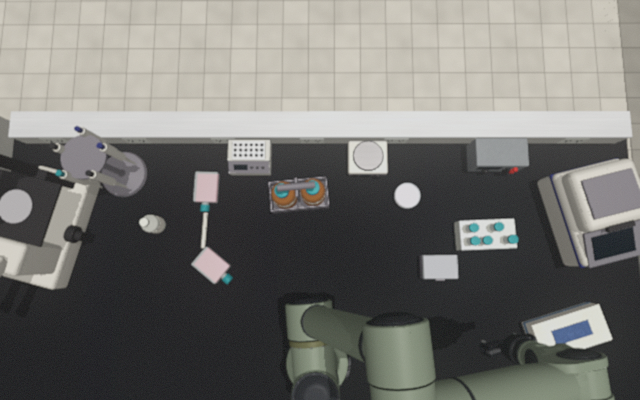

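The top view shows the carrier at about (299,195), the heater at (249,157), the stirrer at (367,157) and the trunking foot at row ~142. Next I'll zoom in to read corners.

```bash
cat >h.py <<'E'
import numpy as np
from workcell import r
def p2w(u,v,z,cam="top"):
    c=r.get_calibration(cam);E=c["extrinsics"];R,t=E[:3,:3],E[:3,3]
    d=R.T@[(u-c["cx"])/c["fx"],(v-c["cy"])/c["fy"],1];o=-R.T@t
    return (o+d*(z-o[2])/d[2])
def w2p(P,cam="top"):
    c=r.get_calibration(cam);E=c["extrinsics"];q=E[:3,:3]@np.array(P,float)+E[:3,3]
    return np.array([c["fx"]*q[0]/q[2]+c["cx"],c["fy"]*q[1]/q[2]+c["cy"]])
E
python3 - <<'E'
import cv2
im=cv2.imread("pics/top0.png")[130:220,220:395]
cv2.imwrite("pics/c1.png",cv2.resize(im,None,fx=4.5,fy=4.5,interpolation=cv2.INTER_CUBIC))
im=cv2.imread("pics/scene0.png")[180:340,210:410]
cv2.imwrite("pics/c2.png",cv2.resize(im,None,fx=3.7,fy=3.7,interpolation=cv2.INTER_CUBIC))
E
```

```text
(no output)
```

View pics/c1.png

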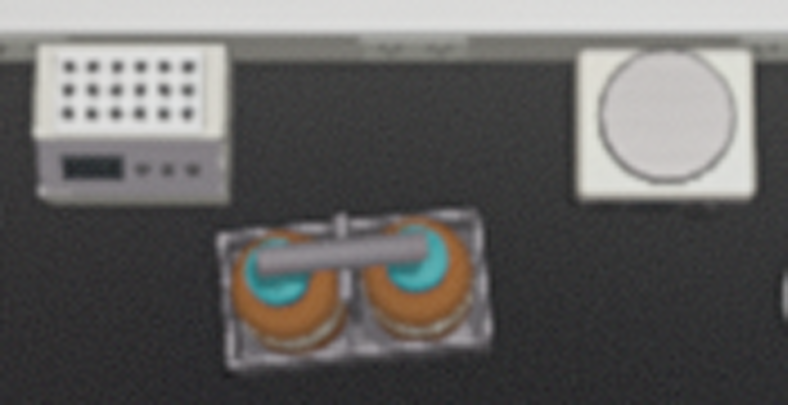

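View pics/c2.png

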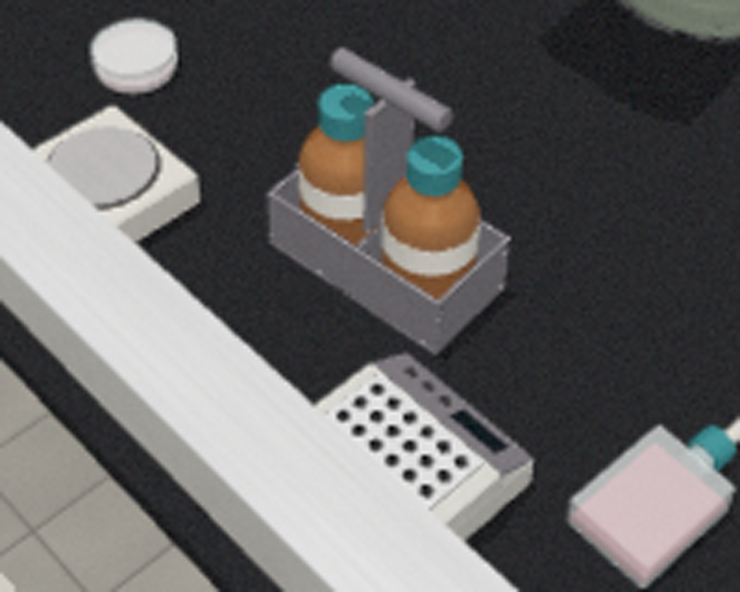

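The top crop shows the tray rim corners at (218,233), (478,211), (491,346), (231,369). The heater's right edge is at x≈229, the stirrer's left edge at x≈577, and the trunking foot at row ≈62. The scene crop agrees: the carrier is turned slightly.

```bash
python3 - <<'E'
from h import *
np.set_printoptions(precision=4,suppress=True)
f=lambda a,b,z:p2w(220+(a+.5)/4.5-.5,130+(b+.5)/4.5-.5,z)
C=np.array([f(*c,.07) for c in[(218,233),(478,211),(491,346),(231,369)]]);print(C,C.mean(0))
y=C[0]-C[1]+C[3]-C[2];x=C[0]-C[3]+C[1]-C[2]
print("yaw",np.arctan2(-y[0],y[1]),np.arctan2(x[1],x[0]),np.linalg.norm(y)/2,np.linalg.norm(x)/2)
print("trunk foot L,R",f(300,61,0),f(560,60,0), "top edge",p2w(12,112+25,.085),p2w(630,137,.085))
print("trunk top front edge",f(20,36,.085),f(760,33,.085))
print("heater back R top",f(228,45,.067),"front R bottom",f(230,203,0),"backL",f(37,45,.067),"frontL bot",f(42,204,0))
print("stirrer",f(577,50,.052),f(579,199,.052),f(753,48,.052),f(756,197,.052))
for n,c in dict(flask=(206,190),dishes=(407,195),tip=(440,267),flaskb=(211,265),pen=(204,230)).items(): print(n,p2w(*c,.03))
E
```

```text
[[ 0.6277  0.1759  0.07  ]
 [ 0.6457 -0.0281  0.07  ]
 [ 0.539  -0.0384  0.07  ]
 [ 0.5204  0.1637  0.07  ]] [0.5832 0.0683 0.07  ]
yaw 0.0896897431444555 0.1044063975833182 0.2038290387983944 0.10758628281451191
trunk foot L,R [0.7858 0.1193 0.    ] [ 0.7869 -0.0967  0.    ] top edge [0.7841 1.0931 0.085 ] [ 0.7857 -1.0947  0.085 ]
trunk top front edge [0.7824 0.3334 0.085 ] [ 0.7853 -0.2491  0.085 ]
heater back R top [0.7804 0.1712 0.067 ] front R bottom [0.6656 0.1754 0.    ] backL [0.7803 0.3238 0.067 ] frontL bot [0.6645 0.3307 0.    ]
stirrer [ 0.7808 -0.1076  0.052 ] [ 0.659  -0.1085  0.052 ] [ 0.7825 -0.2486  0.052 ] [ 0.6609 -0.2489  0.052 ]
flask [0.6029 0.4056 0.03  ]
dishes [ 0.5863 -0.3205  0.03  ]
tip [ 0.3307 -0.4301  0.03  ]
flaskb [0.3341 0.3775 0.03  ]
pen [0.4579 0.4072 0.03  ]
```

```bash
cat >>h.py <<'E'
from scipy.spatial.transform import Rotation as Ro
def rows(Ps,Rs):
    "rows from measured state through world poses; shift in frame before the turn, rounded and fed forward"
    s=r.get_state();P=s["position"];R=Ro.from_rotvec(s["eef_rot"]);out=[]
    for p,q in zip(Ps,Rs):
        d=np.round(R.inv().apply(p-P),3);w=np.round((R.inv()*q).as_rotvec(),3)
        P=P+R.apply(d);R=R*Ro.from_rotvec(w);out.append(np.r_[d,w])
    return np.array(out)
def ori(psi,tilt):
    "jaw axis along carrier y (+y), tool z down, leaning forward by tilt; psi = yaw of push direction"
    c,s=np.cos(psi),np.sin(psi);x=np.array([-s,c,0]);f=np.array([c,s,0])
    z=f*np.sin(tilt)+np.array([0,0,-np.cos(tilt)]);return Ro.from_matrix(np.c_[x,np.cross(z,x),z])
def show(a):
    for i,v in enumerate(a): print(i,v)
    print("max",abs(a).max(0), r.get_state()["position"])
E
python3 - <<'E'
from h import *
np.set_printoptions(precision=3,suppress=True)
n=24;k=np.arange(1,n+1)/n
az=-1.342+k*(1.342+.17);rad=.55+k*(.43-.55)
Ps=np.c_[rad*np.cos(az),rad*np.sin(az),.203+0*k]
yaw=-1.344+k*2.98
Rs=[Ro.from_matrix(np.c_[[np.cos(y),np.sin(y),0],[np.sin(y),-np.cos(y),0],[0,0,-1]]) for y in yaw]
show(rows(Ps,Rs))
E
```

```text
0 [-0.006 -0.034 -0.     0.    -0.    -0.122]
1 [-0.004 -0.035 -0.     0.    -0.    -0.124]
2 [-0.002 -0.034 -0.     0.    -0.    -0.125]
3 [-0.    -0.034 -0.     0.    -0.    -0.124]
4 [ 0.002 -0.033 -0.     0.    -0.    -0.124]
5 [ 0.004 -0.033 -0.     0.    -0.    -0.124]
6 [ 0.006 -0.033 -0.     0.    -0.    -0.124]
7 [ 0.008 -0.031 -0.     0.     0.    -0.124]
8 [ 0.009 -0.031 -0.     0.     0.    -0.125]
9 [ 0.012 -0.03  -0.     0.     0.    -0.124]
10 [ 0.013 -0.029 -0.     0.     0.    -0.124]
11 [ 0.014 -0.028 -0.     0.     0.    -0.124]
12 [ 0.016 -0.027 -0.     0.     0.    -0.124]
13 [ 0.018 -0.025 -0.     0.     0.    -0.124]
14 [ 0.018 -0.024 -0.     0.     0.    -0.125]
15 [ 0.02  -0.023 -0.     0.     0.    -0.124]
16 [ 0.021 -0.021 -0.     0.     0.    -0.124]
17 [ 0.022 -0.02  -0.     0.     0.    -0.124]
18 [ 0.023 -0.018 -0.     0.     0.    -0.124]
19 [ 0.024 -0.017 -0.    -0.     0.    -0.124]
20 [ 0.024 -0.015 -0.    -0.     0.    -0.125]
21 [ 0.025 -0.014 -0.    -0.     0.    -0.124]
22 [ 0.025 -0.012 -0.    -0.     0.    -0.124]
23 [ 0.026 -0.01  -0.    -0.     0.    -0.124]
max [0.026 0.035 0.    0.    0.    0.125] [ 0.125 -0.536  0.203]
```

>>> step_arm([
  {"dx": -0.006,"dy": -0.034,"rz": -0.122},
  {"dx": -0.004,"dy": -0.035,"rz": -0.124},
  {"dx": -0.002,"dy": -0.034,"rz": -0.125},
  {"dx": 0,"dy": -0.034,"rz": -0.124},
  {"dx": 0.002,"dy": -0.033,"rz": -0.124},
  {"dx": 0.004,"dy": -0.033,"rz": -0.124},
  {"dx": 0.006,"dy": -0.033,"rz": -0.124},
  {"dx": 0.008,"dy": -0.031,"rz": -0.124},
])

```text
schema error: expected keys dx, dy, dz, rx, ry, rz, fingers
```

>>> step_arm([
  {"dx": 0.009,"dy": -0.031,"rz": -0.125},
  {"dx": 0.012,"dy": -0.03,"rz": -0.124},
  {"dx": 0.013,"dy": -0.029,"rz": -0.124},
  {"dx": 0.014,"dy": -0.028,"rz": -0.124},
  {"dx": 0.016,"dy": -0.027,"rz": -0.124},
  {"dx": 0.018,"dy": -0.025,"rz": -0.124},
  {"dx": 0.018,"dy": -0.024,"rz": -0.125},
  {"dx": 0.02,"dy": -0.023,"rz": -0.124},
])

```text
schema error: expected keys dx, dy, dz, rx, ry, rz, fingers
```

>>> step_arm([
  {"dx": -0.006,"dy": -0.034,"dz": 0,"rx": 0,"ry": 0,"rz": -0.122,"fingers": -1},
  {"dx": -0.004,"dy": -0.035,"dz": 0,"rx": 0,"ry": 0,"rz": -0.124,"fingers": -1},
  {"dx": -0.002,"dy": -0.034,"dz": 0,"rx": 0,"ry": 0,"rz": -0.125,"fingers": -1},
  {"dx": 0,"dy": -0.034,"dz": 0,"rx": 0,"ry": 0,"rz": -0.124,"fingers": -1},
  {"dx": 0.002,"dy": -0.033,"dz": 0,"rx": 0,"ry": 0,"rz": -0.124,"fingers": -1},
  {"dx": 0.004,"dy": -0.033,"dz": 0,"rx": 0,"ry": 0,"rz": -0.124,"fingers": -1},
  {"dx": 0.006,"dy": -0.033,"dz": 0,"rx": 0,"ry": 0,"rz": -0.124,"fingers": -1},
  {"dx": 0.008,"dy": -0.031,"dz": 0,"rx": 0,"ry": 0,"rz": -0.124,"fingers": -1},
])

```text
time_s: 1.77
position: [0.3424, -0.3785, 0.2028]
eef_rot: [3.095, -0.539, 0.001]
force: [-0.0, -0.8, -0.5]
opening: 0.0852
```

>>> step_arm([
  {"dx": 0.009,"dy": -0.031,"dz": 0,"rx": 0,"ry": 0,"rz": -0.125,"fingers": -1},
  {"dx": 0.012,"dy": -0.03,"dz": 0,"rx": 0,"ry": 0,"rz": -0.124,"fingers": -1},
  {"dx": 0.013,"dy": -0.029,"dz": 0,"rx": 0,"ry": 0,"rz": -0.124,"fingers": -1},
  {"dx": 0.014,"dy": -0.028,"dz": 0,"rx": 0,"ry": 0,"rz": -0.124,"fingers": -1},
  {"dx": 0.016,"dy": -0.027,"dz": 0,"rx": 0,"ry": 0,"rz": -0.124,"fingers": -1},
  {"dx": 0.018,"dy": -0.025,"dz": 0,"rx": 0,"ry": 0,"rz": -0.124,"fingers": -1},
  {"dx": 0.018,"dy": -0.024,"dz": 0,"rx": 0,"ry": 0,"rz": -0.125,"fingers": -1},
  {"dx": 0.02,"dy": -0.023,"dz": 0,"rx": 0,"ry": 0,"rz": -0.124,"fingers": -1},
])

```text
time_s: 2.43
position: [0.4445, -0.153, 0.2029]
eef_rot: [2.977, 1.002, 0.001]
force: [-0.0, 0.3, -0.5]
opening: 0.0854
```

>>> step_arm([
  {"dx": 0.021,"dy": -0.021,"dz": 0,"rx": 0,"ry": 0,"rz": -0.124,"fingers": -1},
  {"dx": 0.022,"dy": -0.02,"dz": 0,"rx": 0,"ry": 0,"rz": -0.124,"fingers": -1},
  {"dx": 0.023,"dy": -0.018,"dz": 0,"rx": 0,"ry": 0,"rz": -0.124,"fingers": -1},
  {"dx": 0.024,"dy": -0.017,"dz": 0,"rx": 0,"ry": 0,"rz": -0.124,"fingers": -1},
  {"dx": 0.024,"dy": -0.015,"dz": 0,"rx": 0,"ry": 0,"rz": -0.125,"fingers": -1},
  {"dx": 0.025,"dy": -0.014,"dz": 0,"rx": 0,"ry": 0,"rz": -0.124,"fingers": -1},
  {"dx": 0.025,"dy": -0.012,"dz": 0,"rx": 0,"ry": 0,"rz": -0.124,"fingers": -1},
  {"dx": 0.026,"dy": -0.01,"dz": 0,"rx": 0,"ry": 0,"rz": -0.124,"fingers": -1},
])

```text
time_s: 3.1
position: [0.4234, 0.0741, 0.2029]
eef_rot: [2.141, 2.299, 0.001]
force: [-0.1, 0.7, -0.2]
opening: 0.085
```

```bash
python3 - <<'E'
from h import *
np.set_printoptions(precision=3,suppress=True)
s=r.get_state();print(s["joint_pos"],s["position"],Ro.from_rotvec(s["eef_rot"]).as_matrix())
n=8;k=np.arange(1,n+1)/n
p0=s["position"];p1=np.array([.47,.075,.05]);psi=.095
Ps=[p0+(p1-p0)*a for a in k];Rs=[ori(psi,.75*min(1,a)) for a in k]
show(rows(Ps,Rs))
E
```

```text
[ 0.001  0.102 -0.481  0.987  0.    -0.07 ] [0.423 0.074 0.203] [[-0.071  0.997  0.001]
 [ 0.997  0.071  0.   ]
 [ 0.     0.001 -1.   ]]
0 [-0.     0.006  0.019 -0.093  0.001 -0.024]
1 [-0.001  0.004  0.02  -0.094  0.     0.   ]
2 [-0.     0.002  0.02  -0.094 -0.     0.   ]
3 [-0.001  0.     0.019 -0.093 -0.     0.   ]
4 [-0.    -0.001  0.02  -0.094 -0.     0.   ]
5 [-0.    -0.004  0.02  -0.094 -0.     0.   ]
6 [-0.001 -0.005  0.019 -0.094 -0.     0.   ]
7 [-0.    -0.007  0.019 -0.093 -0.     0.   ]
max [0.001 0.007 0.02  0.094 0.001 0.024] [0.423 0.074 0.203]
```

>>> step_arm([
  {"dx": 0,"dy": 0.006,"dz": 0.019,"rx": -0.094,"ry": 0,"rz": -0.024,"fingers": -1},
  {"dx": -0.001,"dy": 0.004,"dz": 0.02,"rx": -0.094,"ry": 0,"rz": 0,"fingers": -1},
  {"dx": 0,"dy": 0.002,"dz": 0.02,"rx": -0.094,"ry": 0,"rz": 0,"fingers": -1},
  {"dx": -0.001,"dy": 0,"dz": 0.019,"rx": -0.094,"ry": 0,"rz": 0,"fingers": -1},
  {"dx": 0,"dy": -0.001,"dz": 0.02,"rx": -0.094,"ry": 0,"rz": 0,"fingers": -1},
  {"dx": 0,"dy": -0.004,"dz": 0.02,"rx": -0.094,"ry": 0,"rz": 0,"fingers": -1},
  {"dx": -0.001,"dy": -0.005,"dz": 0.019,"rx": -0.094,"ry": 0,"rz": 0,"fingers": -1},
  {"dx": 0,"dy": -0.007,"dz": 0.019,"rx": -0.094,"ry": 0,"rz": 0,"fingers": -1},
])

```text
time_s: 3.77
position: [0.4687, 0.0742, 0.0714]
eef_rot: [1.784, 1.95, 0.636]
force: [0.9, -1.3, -2.0]
opening: 0.0855
```

```bash
python3 - <<'E'
from h import *
np.set_printoptions(precision=3,suppress=True)
s=r.get_state();print(s["joint_pos"],s["position"],s["force"])
psi=.095
n=6;k=np.arange(1,n+1)/n
p0=s["position"];p1=np.array([.520,.075,.013])
show(rows([p0+(p1-p0)*a for a in k],[ori(psi,.75)]*n))
import cv2
im=r.get_image("scene")
cv2.imwrite("pics/s1.png",cv2.resize(im[120:320,230:480],None,fx=3,fy=3,interpolation=cv2.INTER_CUBIC))
E
```

```text
[-0.061  0.114 -1.272 -0.441  0.088 -0.121] [0.469 0.074 0.071] [ 0.941 -1.283 -2.   ]
0 [-0.001  0.001  0.013 -0.119  0.005 -0.005]
1 [-0.    -0.     0.013  0.    -0.     0.   ]
2 [-0.001 -0.001  0.013  0.    -0.     0.   ]
3 [-0.001 -0.     0.013  0.    -0.     0.   ]
4 [-0.    -0.     0.013  0.    -0.     0.   ]
5 [-0.001 -0.001  0.013  0.    -0.     0.   ]
max [0.001 0.001 0.013 0.119 0.005 0.005] [0.469 0.074 0.071]
```

View pics/s1.png

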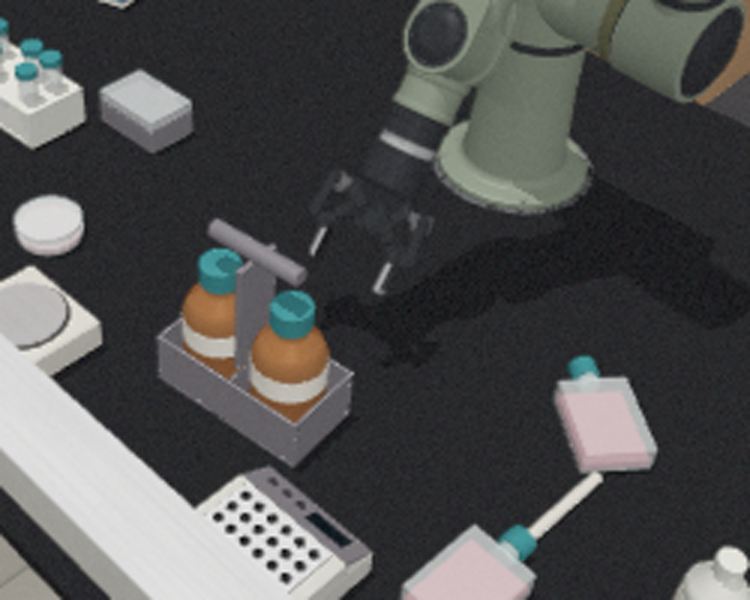

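The gripper leans back correctly behind the carrier, with the fingers at about (320,240) and (380,280) in the crop. Joint 3 is near its limit there, so I'll hold the tilt at about 0.65.

```bash
python3 - <<'E'
from h import *
np.set_printoptions(precision=3,suppress=True)
s=r.get_state();print(Ro.from_rotvec(s["eef_rot"]).as_matrix())
psi=.095
n=6;k=np.arange(1,n+1)/n
p0=s["position"];p1=np.array([.515,.075,.014])
show(rows([p0+(p1-p0)*a for a in k],[ori(psi,.65)]*n))
E
```

```text
[[-0.088  0.802  0.591]
 [ 0.996  0.071  0.051]
 [-0.001  0.593 -0.805]]
0 [-0.     0.001  0.012 -0.015  0.005 -0.005]
1 [-0.001 -0.     0.012 -0.    -0.    -0.   ]
2 [-0.001  0.     0.012 -0.    -0.    -0.   ]
3 [-0.     0.001  0.012 -0.    -0.    -0.   ]
4 [-0.001  0.     0.012 -0.    -0.    -0.   ]
5 [-0.     0.     0.012 -0.    -0.    -0.   ]
max [0.001 0.001 0.012 0.015 0.005 0.005] [0.47  0.074 0.07 ]
```

>>> step_arm([
  {"dx": 0,"dy": 0.001,"dz": 0.012,"rx": -0.015,"ry": 0.005,"rz": -0.005,"fingers": -1},
  {"dx": -0.001,"dy": 0,"dz": 0.012,"rx": 0,"ry": 0,"rz": 0,"fingers": -1},
  {"dx": -0.001,"dy": 0,"dz": 0.012,"rx": 0,"ry": 0,"rz": 0,"fingers": -1},
  {"dx": 0,"dy": 0.001,"dz": 0.012,"rx": 0,"ry": 0,"rz": 0,"fingers": -1},
  {"dx": -0.001,"dy": 0,"dz": 0.012,"rx": 0,"ry": 0,"rz": 0,"fingers": -1},
  {"dx": 0,"dy": 0,"dz": 0.012,"rx": 0,"ry": 0,"rz": 0,"fingers": -1},
])

```text
time_s: 4.32
position: [0.5162, 0.0753, 0.0147]
eef_rot: [1.772, 1.95, 0.65]
force: [0.0, 0.5, 0.1]
opening: 0.0854
```

```bash
python3 - <<'E'
from h import *
np.set_printoptions(precision=3,suppress=True)
s=r.get_state();print(s["joint_pos"],s["position"],s["force"],Ro.from_rotvec(s["eef_rot"]).as_matrix())
E
```

```text
[-0.055  0.397 -1.235 -0.699  0.091 -0.121] [0.516 0.075 0.015] [0.008 0.519 0.147] [[-0.095  0.797  0.597]
 [ 0.995  0.076  0.058]
 [ 0.001  0.6   -0.8  ]]
```

>>> step_arm([
  {"dx": 0,"dy": 0.002,"dz": 0.0015,"rx": 0,"ry": 0,"rz": 0,"fingers": -1},
  {"dx": 0,"dy": 0.002,"dz": 0.0015,"rx": 0,"ry": 0,"rz": 0,"fingers": -1},
  {"dx": 0,"dy": 0.002,"dz": 0.0015,"rx": 0,"ry": 0,"rz": 0,"fingers": -1},
  {"dx": 0,"dy": 0.002,"dz": 0.0015,"rx": 0,"ry": 0,"rz": 0,"fingers": -1},
  {"dx": 0,"dy": 0.002,"dz": 0.0015,"rx": 0,"ry": 0,"rz": 0,"fingers": -1},
  {"dx": 0,"dy": 0.002,"dz": 0.0015,"rx": 0,"ry": 0,"rz": 0,"fingers": -1},
])

```text
time_s: 4.82
position: [0.5304, 0.0768, 0.0157]
eef_rot: [1.771, 1.949, 0.651]
force: [0.1, 1.1, -0.3]
opening: 0.0853
```

>>> step_arm([
  {"dx": 0,"dy": 0.0015,"dz": 0.002,"rx": 0,"ry": 0,"rz": 0,"fingers": -1},
  {"dx": 0,"dy": 0.0015,"dz": 0.002,"rx": 0,"ry": 0,"rz": 0,"fingers": -1},
  {"dx": 0,"dy": 0.0015,"dz": 0.002,"rx": 0,"ry": 0,"rz": 0,"fingers": -1},
])

```text
time_s: 5.07
position: [0.5374, 0.0775, 0.013]
eef_rot: [1.771, 1.949, 0.651]
force: [-0.5, -0.1, 0.1]
opening: 0.0854
```

>>> step_arm([
  {"dx": 0,"dy": 0.002,"dz": 0.0015,"rx": 0,"ry": 0,"rz": 0,"fingers": -1},
  {"dx": 0,"dy": 0.002,"dz": 0.0015,"rx": 0,"ry": 0,"rz": 0,"fingers": -1},
])

```text
time_s: 5.23
position: [0.5422, 0.078, 0.0127]
eef_rot: [1.772, 1.949, 0.651]
force: [-0.2, 0.6, 0.1]
opening: 0.0857
```

>>> step_arm([
  {"dx": 0,"dy": 0.002,"dz": 0.0015,"rx": 0,"ry": 0,"rz": 0,"fingers": -1},
  {"dx": 0,"dy": 0.002,"dz": 0.0015,"rx": 0,"ry": 0,"rz": 0,"fingers": -1},
])

```text
time_s: 5.4
position: [0.5474, 0.0785, 0.0129]
eef_rot: [1.772, 1.949, 0.651]
force: [0.5, -1.0, -0.3]
opening: 0.0853
```

```bash
python3 - <<'E'
from h import *
import cv2
print(r.get_state()["force"],r.get_state()["position"])
a=r.get_image("top");b=r.get_image("scene")
A=cv2.resize(a[130:250,220:395],(700,480),interpolation=cv2.INTER_CUBIC)
cv2.imwrite("pics/t2.png",A);cv2.imwrite("pics/s2.png",cv2.resize(b[170:290,260:400],(700,600),interpolation=cv2.INTER_CUBIC))
E
```

```text
[ 0.50319794 -0.99973729 -0.28417015] [0.54736839 0.07848169 0.01285031]
```

View pics/t2.png

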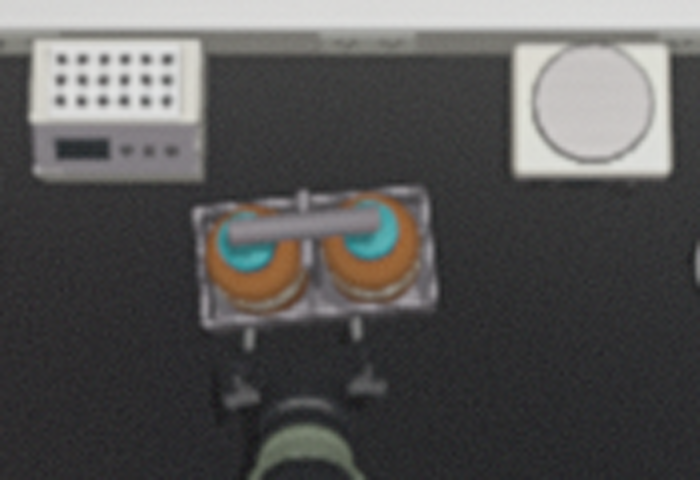

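The top view shows the carrier has not moved: its rim corners are still at (193,207) and (425,188). Both finger tips, at (250,330) and (357,320), are just short of its front wall.

>>> step_arm([
  {"dx": 0,"dy": 0.002,"dz": 0.0015,"rx": 0,"ry": 0,"rz": 0,"fingers": -1},
  {"dx": 0,"dy": 0.002,"dz": 0.0015,"rx": 0,"ry": 0,"rz": 0,"fingers": -1},
])

```text
time_s: 5.67
position: [0.5515, 0.079, 0.0125]
eef_rot: [1.772, 1.95, 0.65]
force: [-12.0, -1.7, 7.2]
opening: 0.0852
```

Contact is made: 12 N in x, with the finger tips low on the wall. Next I'll plan the steered push, first turning the carrier clockwise and then shifting it towards -y.

```bash
cat >>h.py <<'E'
def push(way,n,off=(-.0355,.012),z=.013):
    "way: carrier poses (x,y,psi); n rows per leg"
    L=[]
    for a,b,m in zip(way[:-1],way[1:],n):
        L+=[np.array(a)+(np.array(b)-np.array(a))*i/m for i in range(1,m+1)]
    Ps=[np.array([x+np.cos(p)*off[0]-np.sin(p)*off[1],y+np.sin(p)*off[0]+np.cos(p)*off[1],z]) for x,y,p in L]
    return rows(Ps,[ori(p,.65) for *_,p in L])
E
python3 - <<'E'
from h import *
np.set_printoptions(precision=4,suppress=True)
print(r.get_state()["torque"],r.get_state()["force"])
show(push([(.586,.068,.095),(.613,.059,-.10),(.68,.042,-.12)],[8,16])[:16])
E
```

```text
[-0.1194  1.5077  0.3079] [-11.9784  -1.7292   7.1866]
0 [-0.003  0.001  0.    -0.007 -0.016  0.02 ]
1 [-0.     0.003  0.003 -0.    -0.014  0.019]
2 [-0.001  0.003  0.002 -0.    -0.015  0.019]
3 [-0.     0.003  0.002 -0.    -0.015  0.02 ]
4 [-0.     0.003  0.002 -0.    -0.015  0.019]
5 [-0.     0.003  0.002 -0.    -0.014  0.02 ]
6 [-0.001  0.003  0.003 -0.    -0.015  0.019]
7 [ 0.     0.003  0.002 -0.    -0.015  0.019]
8 [-0.     0.003  0.003 -0.    -0.001  0.001]
9 [-0.001  0.004  0.002 -0.    -0.     0.001]
10 [-0.     0.003  0.003 -0.    -0.001  0.001]
11 [-0.001  0.004  0.002 -0.    -0.001  0.001]
12 [-0.     0.003  0.003 -0.    -0.001  0.001]
13 [-0.001  0.003  0.003 -0.    -0.     0.001]
14 [-0.001  0.004  0.002 -0.    -0.001  0.001]
15 [-0.     0.003  0.003 -0.    -0.001  0.001]
max [0.003 0.004 0.003 0.007 0.016 0.02 ] [0.5515 0.079  0.0125]
```

>>> step_arm([
  {"dx": -0.001,"dy": 0.002,"dz": 0.001,"rx": 0,"ry": -0.015,"rz": 0.019,"fingers": -1},
  {"dx": 0,"dy": 0.003,"dz": 0.002,"rx": 0,"ry": -0.015,"rz": 0.019,"fingers": -1},
  {"dx": -0.001,"dy": 0.003,"dz": 0.002,"rx": 0,"ry": -0.015,"rz": 0.019,"fingers": -1},
  {"dx": 0,"dy": 0.003,"dz": 0.002,"rx": 0,"ry": -0.015,"rz": 0.02,"fingers": -1},
  {"dx": 0,"dy": 0.003,"dz": 0.002,"rx": 0,"ry": -0.015,"rz": 0.019,"fingers": -1},
  {"dx": 0,"dy": 0.003,"dz": 0.002,"rx": 0,"ry": -0.015,"rz": 0.019,"fingers": -1},
  {"dx": -0.001,"dy": 0.003,"dz": 0.002,"rx": 0,"ry": -0.015,"rz": 0.019,"fingers": -1},
  {"dx": 0,"dy": 0.003,"dz": 0.002,"rx": 0,"ry": -0.015,"rz": 0.019,"fingers": -1},
])

```text
time_s: 6.33
position: [0.5744, 0.0783, 0.0115]
eef_rot: [1.932, 1.758, 0.576]
force: [-9.0, 4.9, 0.2]
opening: 0.0854
```

```bash
python3 - <<'E'
from h import *
import cv2
np.set_printoptions(precision=4,suppress=True)
s=r.get_state();print(s["torque"],s["force"],s["joint_pos"],Ro.from_rotvec(s["eef_rot"]).as_matrix()[:,0])
a=r.get_image("top")
cv2.imwrite("pics/t3.png",cv2.resize(a[130:230,220:395],None,fx=4.5,fy=4.5,interpolation=cv2.INTER_CUBIC))
E
```

```text
[0.8507 1.8952 0.9171] [-8.9593  4.8533  0.2218] [ 0.0624  0.4421 -1.0666 -0.5665 -0.0942  0.1258] [ 0.0945  0.9955 -0.0017]
```

View pics/t3.png

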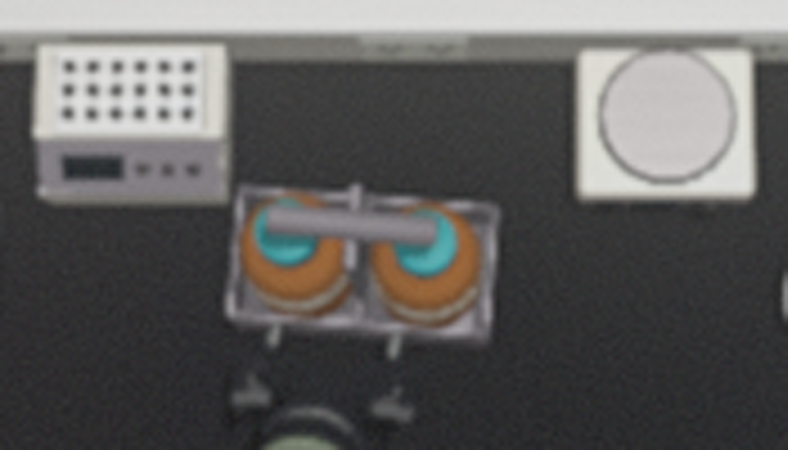

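The carrier has turned clockwise as planned: its far rim corners are now at (238,186) and (498,207). The left corner is about to pass the heater's right edge at x≈229.

```bash
cat >>h.py <<'E'
def pose(A,B):
    "far rim corners (left,right) in 4.5x crop at (220,130)"
    f=lambda a,b:p2w(220+(a+.5)/4.5-.5,130+(b+.5)/4.5-.5,.07)
    a,b=f(*A),f(*B);d=a-b;psi=np.arctan2(-d[0],d[1]);m=(a+b)/2
    print("L",a,"R",b,"len",np.linalg.norm(d));return m[0]-.052*np.cos(psi),m[1]-.052*np.sin(psi),psi
E
python3 - <<'E'
from h import *
np.set_printoptions(precision=4,suppress=True)
print(pose((218,233),(478,211)))
x,y,p=pose((238,186),(498,207));print(x,y,p)
t=r.get_state()["position"];d=t[:2]-[x,y];c,s=np.cos(p),np.sin(p);off=(c*d[0]+s*d[1],-s*d[0]+c*d[1]);print("off",off)
show(push([(x,y,p),(.645,.045,-.11),(.69,.036,-.08),(.722,.033,0)],[9,11,9],off=off,z=.0125))
E
```

```text
L [0.6277 0.1759 0.07  ] R [ 0.6457 -0.0281  0.07  ] len 0.20477219783055156
(np.float64(0.5848893820229031), np.float64(0.06932083346304953), np.float64(0.08774403685381756))
L [0.6653 0.1608 0.07  ] R [ 0.6489 -0.0438  0.07  ] len 0.2052871361255911
0.6052684427090276 0.0626734818772657 -0.08014692212692316
off (np.float64(-0.030517428877193192), np.float64(0.013101861227314993))
0 [-0.001  0.004  0.002 -0.013  0.009 -0.009]
1 [-0.002  0.004  0.003 -0.    -0.002  0.003]
2 [-0.001  0.003  0.003 -0.    -0.002  0.003]
3 [-0.002  0.004  0.003 -0.    -0.002  0.002]
4 [-0.001  0.004  0.003 -0.    -0.002  0.003]
5 [-0.002  0.003  0.002 -0.    -0.002  0.002]
6 [-0.001  0.004  0.003 -0.    -0.002  0.003]
7 [-0.002  0.004  0.003 -0.    -0.002  0.003]
8 [-0.001  0.003  0.003 -0.    -0.002  0.002]
9 [-0.     0.004  0.002 -0.     0.002 -0.002]
10 [-0.001  0.003  0.003 -0.     0.002 -0.002]
11 [-0.     0.003  0.002 -0.     0.001 -0.002]
12 [-0.001  0.004  0.003 -0.     0.002 -0.002]
13 [-0.     0.003  0.002 -0.     0.002 -0.002]
14 [-0.001  0.003  0.003 -0.     0.001 -0.003]
15 [-0.     0.003  0.002 -0.     0.002 -0.002]
16 [-0.001  0.004  0.003 -0.     0.002 -0.002]
17 [-0.     0.003  0.002 -0.     0.001 -0.002]
18 [-0.001  0.003  0.003 -0.     0.002 -0.002]
19 [-0.     0.003  0.002 -0.     0.001 -0.002]
20 [-0.001  0.003  0.002 -0.     0.006 -0.008]
21 [-0.     0.003  0.002 -0.     0.005 -0.007]
22 [-0.001  0.003  0.002 -0.     0.006 -0.007]
23 [ 0.     0.002  0.003 -0.     0.005 -0.007]
24 [-0.     0.003  0.002 -0.     0.005 -0.007]
25 [-0.001  0.003  0.002 -0.     0.006 -0.007]
26 [-0.     0.003  0.002 -0.     0.005 -0.007]
27 [-0.001  0.002  0.002 -0.     0.005 -0.007]
28 [-0.     0.003  0.002 -0.     0.006 -0.007]
max [0.002 0.004 0.003 0.013 0.009 0.009] [0.5759 0.0782 0.0121]
```

>>> step_arm([
  {"dx": -0.001,"dy": 0.003,"dz": 0.002,"rx": 0,"ry": 0,"rz": 0,"fingers": -1},
  {"dx": -0.002,"dy": 0.004,"dz": 0.003,"rx": 0,"ry": -0.002,"rz": 0.002,"fingers": -1},
  {"dx": -0.001,"dy": 0.004,"dz": 0.003,"rx": 0,"ry": -0.002,"rz": 0.002,"fingers": -1},
  {"dx": -0.002,"dy": 0.004,"dz": 0.003,"rx": 0,"ry": -0.002,"rz": 0.002,"fingers": -1},
  {"dx": -0.001,"dy": 0.004,"dz": 0.003,"rx": 0,"ry": -0.002,"rz": 0.002,"fingers": -1},
  {"dx": -0.002,"dy": 0.004,"dz": 0.003,"rx": 0,"ry": -0.002,"rz": 0.002,"fingers": -1},
  {"dx": -0.001,"dy": 0.004,"dz": 0.003,"rx": 0,"ry": -0.002,"rz": 0.002,"fingers": -1},
  {"dx": -0.002,"dy": 0.004,"dz": 0.003,"rx": 0,"ry": 0,"rz": 0,"fingers": -1},
])

```text
time_s: 7.05
position: [0.6108, 0.063, 0.0115]
eef_rot: [1.943, 1.742, 0.568]
force: [-13.4, 7.3, 5.3]
opening: 0.0854
```

```bash
python3 - <<'E'
from h import *
import cv2
np.set_printoptions(precision=4,suppress=True)
s=r.get_state();print(s["torque"],s["force"],s["joint_pos"],Ro.from_rotvec(s["eef_rot"]).as_matrix()[:,0])
a=r.get_image("top")
cv2.imwrite("pics/t4.png",cv2.resize(a[130:230,220:395],None,fx=4.5,fy=4.5,interpolation=cv2.INTER_CUBIC))
E
```

```text
[1.2258 2.0118 0.7722] [-13.4294   7.3391   5.3146] [ 0.0284  0.468  -0.9844 -0.5104 -0.0844  0.1101] [ 0.11    0.9939 -0.0031]
```

View pics/t4.png

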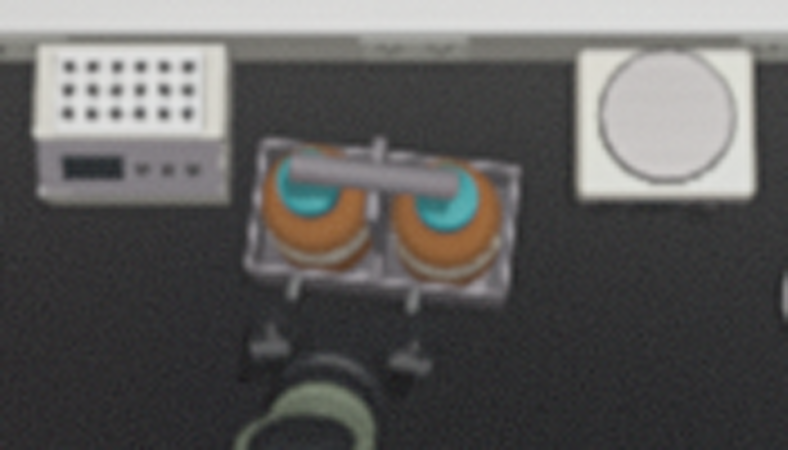

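The carrier sticks to the fingers without slipping. Its far corners are at (261,139) and (521,167), with good clearance on both sides.

```bash
python3 - <<'E'
from h import *
np.set_printoptions(precision=4,suppress=True)
x,y,p=pose((261,139),(521,167));print(x,y,p)
t=r.get_state()["position"];d=t[:2]-[x,y];c,s=np.cos(p),np.sin(p);off=(c*d[0]+s*d[1],-s*d[0]+c*d[1]);print("off",off)
show(push([(x,y,p),(.69,.036,-.06),(.725,.033,0)],[10,9],off=off,z=.0115))
E
```

```text
L [0.7032 0.1433 0.07  ] R [ 0.6809 -0.0619  0.07  ] len 0.20641144357536564
0.6403531087270515 0.046304917429308305 -0.10790108577660941
off (np.float64(-0.029469442506147712), np.float64(0.01257039163059818))
0 [-0.001  0.004  0.003 -0.014  0.008 -0.004]
1 [-0.     0.004  0.003 -0.     0.003 -0.004]
2 [-0.001  0.004  0.003 -0.     0.003 -0.004]
3 [-0.001  0.004  0.003 -0.     0.003 -0.004]
4 [-0.     0.004  0.003 -0.     0.003 -0.004]
5 [-0.001  0.004  0.003 -0.     0.003 -0.003]
6 [-0.001  0.003  0.003 -0.     0.003 -0.004]
7 [-0.001  0.004  0.003 -0.     0.003 -0.004]
8 [-0.001  0.004  0.003 -0.     0.003 -0.004]
9 [-0.     0.004  0.003 -0.     0.002 -0.004]
10 [-0.001  0.003  0.003 -0.     0.005 -0.005]
11 [-0.     0.003  0.002 -0.     0.004 -0.005]
12 [-0.     0.003  0.002 -0.     0.004 -0.006]
13 [-0.001  0.004  0.003 -0.     0.004 -0.005]
14 [-0.     0.003  0.002 -0.     0.004 -0.005]
15 [-0.001  0.003  0.002 -0.     0.004 -0.005]
16 [-0.     0.003  0.003 -0.     0.004 -0.006]
17 [-0.     0.003  0.002 -0.     0.004 -0.005]
18 [-0.001  0.003  0.002 -0.     0.004 -0.005]
max [0.001 0.004 0.003 0.014 0.008 0.006] [0.6124 0.062  0.012 ]
```

>>> step_arm([
  {"dx": -0.001,"dy": 0.003,"dz": 0.002,"rx": 0,"ry": 0.003,"rz": -0.004,"fingers": -1},
  {"dx": -0.001,"dy": 0.004,"dz": 0.003,"rx": 0,"ry": 0.003,"rz": -0.004,"fingers": -1},
  {"dx": -0.001,"dy": 0.004,"dz": 0.003,"rx": 0,"ry": 0.003,"rz": -0.004,"fingers": -1},
  {"dx": -0.001,"dy": 0.004,"dz": 0.003,"rx": 0,"ry": 0.003,"rz": -0.004,"fingers": -1},
  {"dx": 0,"dy": 0.004,"dz": 0.003,"rx": 0,"ry": 0.003,"rz": -0.004,"fingers": -1},
  {"dx": -0.001,"dy": 0.004,"dz": 0.003,"rx": 0,"ry": 0.003,"rz": -0.004,"fingers": -1},
  {"dx": -0.001,"dy": 0.004,"dz": 0.003,"rx": 0,"ry": 0.003,"rz": -0.004,"fingers": -1},
  {"dx": -0.001,"dy": 0.004,"dz": 0.003,"rx": 0,"ry": 0.003,"rz": -0.004,"fingers": -1},
])

```text
time_s: 7.77
position: [0.648, 0.051, 0.0115]
eef_rot: [1.914, 1.782, 0.579]
force: [-17.1, 4.5, 9.3]
opening: 0.0858
```

>>> step_arm([
  {"dx": -0.001,"dy": 0.003,"dz": 0.002,"rx": 0,"ry": 0.004,"rz": -0.005,"fingers": -1},
  {"dx": 0,"dy": 0.003,"dz": 0.002,"rx": 0,"ry": 0.004,"rz": -0.005,"fingers": -1},
  {"dx": 0,"dy": 0.003,"dz": 0.002,"rx": 0,"ry": 0.004,"rz": -0.005,"fingers": -1},
  {"dx": -0.001,"dy": 0.003,"dz": 0.002,"rx": 0,"ry": 0.004,"rz": -0.005,"fingers": -1},
  {"dx": 0,"dy": 0.003,"dz": 0.002,"rx": 0,"ry": 0.004,"rz": -0.005,"fingers": -1},
  {"dx": -0.001,"dy": 0.003,"dz": 0.002,"rx": 0,"ry": 0.004,"rz": -0.005,"fingers": -1},
])

```text
time_s: 8.27
position: [0.6689, 0.046, 0.0117]
eef_rot: [1.887, 1.822, 0.591]
force: [-11.3, 1.9, -0.0]
opening: 0.085
```

```bash
python3 - <<'E'
from h import *
import cv2
np.set_printoptions(precision=4,suppress=True)
s=r.get_state();print(s["torque"],s["force"],s["joint_pos"],Ro.from_rotvec(s["eef_rot"]).as_matrix()[:,0])
a=r.get_image("top")
cv2.imwrite("pics/t5.png",cv2.resize(a[130:230,220:395],None,fx=4.5,fy=4.5,interpolation=cv2.INTER_CUBIC))
E
```

```text
[ 0.32    2.3692 -0.0112] [-11.336    1.8996  -0.0262] [-0.0412  0.5123 -0.855  -0.4277 -0.0002 -0.0064] [ 0.0362  0.9993 -0.004 ]
```

View pics/t5.png

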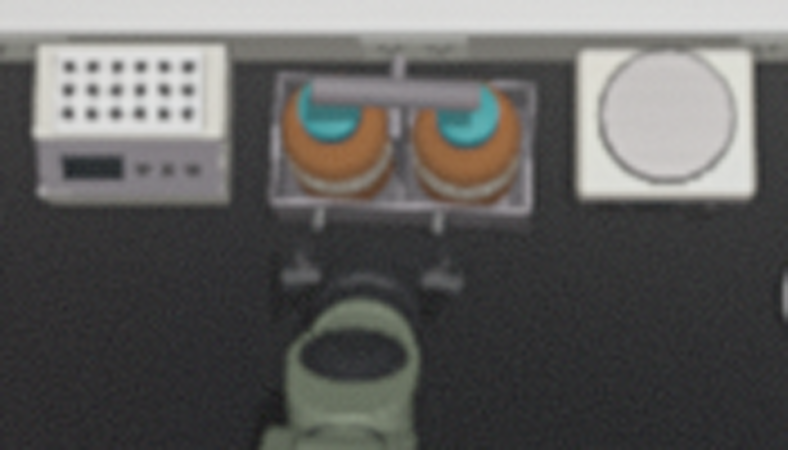

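The carrier is centred in the gap, with far corners at (277,74) and (537,82) and about 45 crop pixels free on each side. A straight push of about 30 mm and a small counter-clockwise turn remain.

```bash
python3 - <<'E'
from h import *
x,y,p=pose((277,74),(537,82));print(x,y,p,r.get_state()["position"])
E
```

```text
L [0.75589041 0.13145944 0.07      ] R [ 0.74959237 -0.0746766   0.07      ] len 0.20623222174400552
0.7007656449602494 0.029979427393970467 -0.030543353208792992 [0.67017001 0.0456407  0.01217701]
```

>>> step_arm([
  {"dx": 0,"dy": 0.002,"dz": 0.0015,"rx": 0,"ry": 0.003,"rz": -0.004,"fingers": -1},
  {"dx": 0,"dy": 0.003,"dz": 0.002,"rx": 0,"ry": 0.003,"rz": -0.004,"fingers": -1},
  {"dx": 0,"dy": 0.003,"dz": 0.002,"rx": 0,"ry": 0.003,"rz": -0.004,"fingers": -1},
  {"dx": 0,"dy": 0.003,"dz": 0.002,"rx": 0,"ry": 0.003,"rz": -0.004,"fingers": -1},
  {"dx": 0,"dy": 0.003,"dz": 0.002,"rx": 0,"ry": 0.003,"rz": -0.004,"fingers": -1},
  {"dx": 0,"dy": 0.003,"dz": 0.002,"rx": 0,"ry": 0.003,"rz": -0.004,"fingers": -1},
])

```text
time_s: 8.82
position: [0.6892, 0.0446, 0.0119]
eef_rot: [1.864, 1.852, 0.599]
force: [-9.8, -0.0, -3.5]
opening: 0.0853
```

>>> step_arm([
  {"dx": 0,"dy": 0.002,"dz": 0.0015,"rx": 0,"ry": 0.001,"rz": -0.002,"fingers": -1},
  {"dx": 0,"dy": 0.002,"dz": 0.0015,"rx": 0,"ry": 0.001,"rz": -0.002,"fingers": -1},
  {"dx": 0,"dy": 0.002,"dz": 0.0015,"rx": 0,"ry": 0.001,"rz": -0.001,"fingers": -1},
  {"dx": 0,"dy": 0.002,"dz": 0.0015,"rx": 0,"ry": 0,"rz": 0,"fingers": -1},
])

```text
time_s: 9.15
position: [0.6991, 0.0446, 0.0118]
eef_rot: [1.859, 1.858, 0.6]
force: [-10.5, -0.7, -3.1]
opening: 0.0856
```

>>> step_arm([
  {"dx": 0,"dy": 0.0015,"dz": 0.001,"rx": 0,"ry": 0,"rz": 0,"fingers": -1},
])

```text
time_s: 9.23
position: [0.7009, 0.0445, 0.0118]
eef_rot: [1.859, 1.858, 0.599]
force: [-14.4, -1.9, -2.8]
opening: 0.0854
```

>>> step_arm([
  {"dx": 0,"dy": 0.0015,"dz": 0.001,"rx": 0,"ry": 0,"rz": 0,"fingers": -1},
  {"dx": 0,"dy": 0,"dz": 0,"rx": 0,"ry": 0,"rz": 0,"fingers": -1},
])

```text
time_s: 9.4
position: [0.7009, 0.0445, 0.0116]
eef_rot: [1.86, 1.859, 0.597]
force: [-19.6, -1.6, 4.8]
opening: 0.0852
```

>>> step_arm([
  {"dx": 0,"dy": 0.001,"dz": 0.001,"rx": 0,"ry": 0,"rz": 0,"fingers": -1},
  {"dx": 0,"dy": 0.001,"dz": 0.0005,"rx": 0,"ry": 0,"rz": 0,"fingers": -1},
  {"dx": 0,"dy": 0,"dz": 0,"rx": 0,"ry": 0,"rz": 0,"fingers": -1},
])

```text
time_s: 9.65
position: [0.701, 0.0444, 0.0113]
eef_rot: [1.862, 1.861, 0.595]
force: [-33.4, -2.2, 19.2]
opening: 0.0851
```

```bash
python3 - <<'E'
from h import *
import cv2
np.set_printoptions(precision=4,suppress=True)
s=r.get_state();print(s["torque"],s["force"],s["position"],Ro.from_rotvec(s["eef_rot"]).as_matrix()[:,0])
a=r.get_image("top")
cv2.imwrite("pics/t6.png",cv2.resize(a[130:230,220:395],None,fx=4.5,fy=4.5,interpolation=cv2.INTER_CUBIC))
E
```

```text
[-0.2539  3.4089 -0.2872] [-33.3942  -2.1936  19.1524] [0.701  0.0444 0.0113] [ 0.0027  1.     -0.006 ]
```

View pics/t6.png

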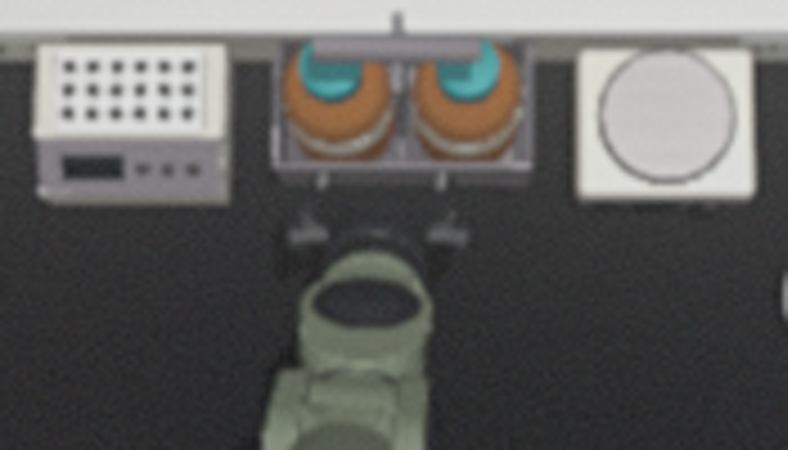

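The carrier is square against the trunking. Its sides are at x≈275 and 532, between the heater at 229 and the stirrer at 577. Now I'll back off straight.

>>> step_arm([
  {"dx": 0,"dy": -0.001,"dz": -0.001,"rx": 0,"ry": 0,"rz": 0,"fingers": -1},
  {"dx": 0,"dy": -0.002,"dz": -0.0015,"rx": 0,"ry": 0,"rz": 0,"fingers": -1},
  {"dx": 0,"dy": -0.004,"dz": -0.003,"rx": 0,"ry": 0,"rz": 0,"fingers": -1},
  {"dx": 0,"dy": -0.008,"dz": -0.006,"rx": 0,"ry": 0,"rz": 0,"fingers": -1},
  {"dx": 0,"dy": -0.012,"dz": -0.009,"rx": 0,"ry": 0,"rz": 0,"fingers": -1},
  {"dx": 0,"dy": -0.012,"dz": -0.01,"rx": 0,"ry": 0,"rz": 0,"fingers": -1},
  {"dx": 0,"dy": -0.012,"dz": -0.01,"rx": 0,"ry": 0,"rz": 0,"fingers": -1},
  {"dx": 0,"dy": -0.008,"dz": -0.007,"rx": 0,"ry": 0,"rz": 0,"fingers": -1},
])

```text
time_s: 10.37
position: [0.6356, 0.0448, 0.0203]
eef_rot: [1.849, 1.85, 0.611]
force: [-0.4, -0.3, -0.6]
opening: 0.0855
```

>>> step_arm([
  {"dx": 0,"dy": -0.001,"dz": -0.001,"rx": 0,"ry": 0,"rz": 0,"fingers": -1},
  {"dx": 0,"dy": 0,"dz": 0,"rx": 0,"ry": 0,"rz": 0,"fingers": -1},
  {"dx": 0,"dy": 0,"dz": 0,"rx": 0,"ry": 0,"rz": 0,"fingers": -1},
  {"dx": 0,"dy": 0,"dz": 0,"rx": 0,"ry": 0,"rz": 0,"fingers": -1},
])

```text
time_s: 10.7
position: [0.6369, 0.0445, 0.0212]
eef_rot: [1.848, 1.849, 0.613]
force: [-0.3, -0.2, -1.0]
opening: 0.0858
```

```bash
python3 - <<'E'
from h import *
import cv2
s=r.get_state();print(s["force"],s["position"])
a=r.get_image("top");o=cv2.imread("pics/top0.png")
cv2.imwrite("pics/t7.png",cv2.resize(a[130:230,220:395],None,fx=4.5,fy=4.5,interpolation=cv2.INTER_CUBIC))
for n,(x0,y0,x1,y1) in dict(flask_a=(192,168,222,212),flask_b=(190,244,236,286),dishes=(392,180,424,211),tip=(418,252,462,282),rack=(452,216,522,254),reagent=(134,210,168,236)).items():
    print(n,cv2.absdiff(a,o)[y0:y1,x0:x1].mean().round(1))
E
```

```text
[-0.25689696 -0.19741492 -0.96515745] [0.63687961 0.04454642 0.02120483]
flask_a 1.5
flask_b 2.1
dishes 1.5
tip 1.4
rack 1.5
reagent 1.9
```

View pics/t7.png

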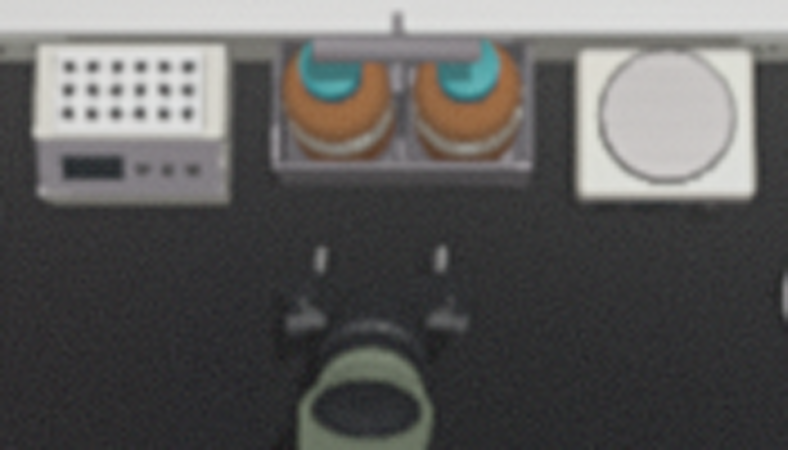

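The carrier stands home and the fingers are well clear of it, at (320,260) and (441,260).

```bash
python3 - <<'E'
from h import *
f=lambda a,b:p2w(220+(a+.5)/4.5-.5,130+(b+.5)/4.5-.5,.07)
print("near rim",f(275,166),f(532,166)); print(r.hand_in())
E
```

```text
near rim [0.68142893 0.13190798 0.07      ] [ 0.68175291 -0.07055389  0.07      ]
the job is handed in; nothing more can be done
None
```

I pushed the carrier home into the gap and handed the job in at about 11 s; no verdict was reported. I pushed low on its long side, with both open fingertips touching and the gripper leaning back, clear of the bottles and handle. On the way I steered it clockwise, across to the right, and then straight.

**Position:** in the last picture the carrier's centre is at about x 0.733, y 0.031. The bay is at about (0.733, 0.033). It is square to within about 0.005 rad, with roughly 38–41 mm free on each side by these estimates.

**Contact with the trunking:** the push stalled there and the force rose to 33 N. The wrist reading was back to about zero after I backed off 64 mm.

**Other loose things:** flask_a, flask_b, the dishes, the tip box, the tube rack and the reagent bottle look unchanged from the first picture. I did not compare the pen separately, but the arm never went near it.

**What disagreed:**
- My first estimate of the carrier's near wall was about 5–7 mm short, because I took the bottom edge for the rim. The contact force showed where the wall really was.
- The gap measured about 281 mm in the pictures, against the stated 284 mm.
- The tilt I planned for the tool (0.75 rad) was not reached near the limit of joint 3, so I used 0.65.

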